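Draw two slide mailers from the dispenser and lay them out in the dispatch tray

TASK

Two sets of blood smears are going out: draw two slide mailers, one after the other, from the bottom of the dispenser, letting the stack drop down each time, and lay one flat in each bay of the steel tray without dropping them in. Leave the other mailers stacked in the dispenser and do not disturb the other things on the bench.

Things in the scene. Friction and masses are not known exactly. Their poses are not given: they have to be found in the camera images.
- dispenser: fixed gravity dispenser: clear column, 265 mm high, straight above the lowest mailer, on an aluminium foot plate 130 x 110 x 6 mm. Origin on the bench under the column's middle, z up. The lowest mailer is drawn out level towards -x (the open front), 95 mm until clear; the rest then fall 24 mm. A hand must come from the front, leaning about 45 degrees away from the column, to clear it
- exit_floor (a point): middle of the column's floor, 35 mm above the bench; axes as the dispenser. Inside, the column is 37 mm wide, 96 mm long (x from -47 to 49 mm), walls 3 mm thick and smooth. The floor is a plinth only 24 mm wide (y) that ends 30 mm in front (-x) of this point, so the lowest mailer overhangs it 5 mm at either side and 15 mm at the front, with free air below down to the foot plate
- gate (a point): lower end of the retaining tongue (16 mm wide) in the middle of the column's front face, 49 mm in front (-x) of exit_floor and 30 mm above the floor: it lets one mailer out, with 6 mm to spare above, and holds back the next. The column's outer front face is at x = -50 mm of the dispenser
- cutout (a point): where the lowest mailer is pinched by its two long sides: on the axis, 10 mm in from its front end and 12 mm above the floor. Here the side walls are cut away: from x = -50 to -28 mm (dispenser axes) they begin 68 mm above the floor, from -28 to -10 mm they begin 45 mm above it. Keep the fingers low: where they reach over 24 mm above the floor they pinch the second mailer too
- tray: shallow steel dispatch tray fixed to the bench, 162 mm (x) by 228 mm (y), walls 3 mm thick and 14 mm high, floor 3 mm thick, one 3 mm divider along its x axis parting it into two bays 156 mm (x) by 111 mm (y); origin under its centre
- bay_left (a point): centre of the floor of the bay on the tray's +y side, on the floor's upper face (3 mm above the bench); same axes as the tray
- bay_right (a point): centre of the floor of the bay on the tray's -y side, on the floor's upper face; same axes as the tray
- mailer1_center (a point): a closed white plastic slide mailer, a plain box 90 mm long (its x), 34 mm wide (its y), 24 mm high (its z), about 22 g, flip cap at its -x end; this point is its centre, 12 mm above its underside. This one is lowest in the dispenser's stack at the start, resting on the column's floor
- mailer2_center (a point): a closed white plastic slide mailer, a plain box 90 mm long (its x), 34 mm wide (its y), 24 mm high (its z), about 22 g, flip cap at its -x end; this point is its centre, 12 mm above its underside. This one is second from the bottom at the start, lying on the lowest
- mailer3_center (a point): a closed white plastic slide mailer, a plain box 90 mm long (its x), 34 mm wide (its y), 24 mm high (its z), about 22 g, flip cap at its -x end; this point is its centre, 12 mm above its underside. This one is third from the bottom at the start; it stays in the dispenser
- mailer4_center (a point): a closed white plastic slide mailer, a plain box 90 mm long (its x), 34 mm wide (its y), 24 mm high (its z), about 22 g, flip cap at its -x end; this point is its centre, 12 mm above its underside. This one is fourth from the bottom at the start; it stays in the dispenser
- mailer5_center (a point): a closed white plastic slide mailer, a plain box 90 mm long (its x), 34 mm wide (its y), 24 mm high (its z), about 22 g, flip cap at its -x end; this point is its centre, 12 mm above its underside. This one is on top of the stack at the start; it stays in the dispenser
- tube_rack: white rack of blood tubes, 62 mm (x) by 200 mm (y), 90 mm high, origin under its centre; not to be disturbed
- oil_bottle: small amber bottle with a black cap, 38 mm across, 75 mm high, origin under its centre; not to be disturbed
- cell_counter: grey keypad counter, 115 mm (x) by 185 mm (y), 36 mm high, origin under its centre; not to be disturbed
Not all that is in view belongs to the job. What is shaped like the part that bears mailer5_center but blue is not meant.

How it is judged:
On the way, in this order (a step that is already met when the one before it is completed fails the run):
1. the lowest mailer is drawn clear of the dispenser and the stack has dropped onto the floor of the column (horizontal distance between mailer1_center and exit_floor above 0.088 m and z of mailer2_center in the frame of exit_floor between 0.007 and 0.017 m and x of mailer2_center in the frame of exit_floor between -0.015 and 0.01 m and angle between mailer2_center's own z axis and vertical below 0.1 rad), for 0.2 s.
2. the next mailer is drawn clear too and the stack has dropped again (horizontal distance between each of mailer1_center, mailer2_center and exit_floor above 0.088 m and z of mailer3_center in the frame of exit_floor between 0.007 and 0.017 m and x of mailer3_center in the frame of exit_floor between -0.015 and 0.01 m and angle between mailer3_center's own z axis and vertical below 0.1 rad), for 0.2 s.
At the end, for the whole second after the job is handed in: mailers 1 and 2 lie at rest in the tray, one in each bay, flat (0.12 rad), centre within 62 mm (tray x) and 40 mm (tray y) of the bay's centre and under 16 mm above its floor; the other three are stacked at rest on the dispenser's floor, within 5 mm in height, at most 15 mm forward ((((x of mailer1_center in the frame of bay_left between -0.062 and 0.062 m and y of mailer1_center in the frame of bay_left between -0.04 and 0.04 m and z of mailer1_center in the frame of bay_left below 0.016 m and angle between mailer1_center's own z axis and vertical below 0.12 rad) and (x of mailer2_center in the frame of bay_right between -0.062 and 0.062 m and y of mailer2_center in the frame of bay_right between -0.04 and 0.04 m and z of mailer2_center in the frame of bay_right below 0.016 m and angle between mailer2_center's own z axis and vertical below 0.12 rad)) or ((x of mailer1_center in the frame of bay_right between -0.062 and 0.062 m and y of mailer1_center in the frame of bay_right between -0.04 and 0.04 m and z of mailer1_center in the frame of bay_right below 0.016 m and angle between mailer1_center's own z axis and vertical below 0.12 rad) and (x of mailer2_center in the frame of bay_left between -0.062 and 0.062 m and y of mailer2_center in the frame of bay_left between -0.04 and 0.04 m and z of mailer2_center in the frame of bay_left below 0.016 m and angle between mailer2_center's own z axis and vertical below 0.12 rad))) and z of mailer3_center in the frame of exit_floor between 0.007 and 0.017 m and x of mailer3_center in the frame of exit_floor between -0.015 and 0.01 m and angle between each of mailer3_center, mailer4_center, mailer5_center's own z axis and vertical below 0.1 rad and z of mailer4_center in the frame of exit_floor between 0.031 and 0.041 m and x of mailer4_center in the frame of exit_floor between -0.015 and 0.01 m and z of mailer5_center in the frame of exit_floor between 0.055 and 0.065 m and x of mailer5_center in the frame of exit_floor between -0.015 and 0.01 m and linear speed of each of mailer1, mailer2, mailer3, mailer4, mailer5 below 0.02 m/s and angular speed of each of mailer1, mailer2, mailer3, mailer4, mailer5 below 0.2 rad/s); the robot touches nothing.
It fails at once if mailer1 is dropped or thrown into the tray (faster than 0.75 m/s low over it) (linear speed of mailer1 above 0.75 m/s and x of mailer1_center in the frame of tray between -0.08 and 0.08 m and y of mailer1_center in the frame of tray between -0.115 and 0.115 m and z of mailer1_center in the frame of tray below 0.042 m).
It fails at once if mailer2 is dropped or thrown into the tray (faster than 0.75 m/s low over it) (linear speed of mailer2 above 0.75 m/s and x of mailer2_center in the frame of tray between -0.08 and 0.08 m and y of mailer2_center in the frame of tray between -0.115 and 0.115 m and z of mailer2_center in the frame of tray below 0.042 m).
It fails at once if tube_rack is disturbed (moved more than 20 mm) (distance of tube_rack from where it was at the start of the episode above 0.02 m).
It fails at once if oil_bottle is disturbed (moved more than 20 mm) (distance of oil_bottle from where it was at the start of the episode above 0.02 m).
It fails at once if cell_counter is disturbed (moved more than 20 mm) (distance of cell_counter from where it was at the start of the episode above 0.02 m).
It also fails if it takes over 67 s, if anything falls off the work surface, if the arm or the gripper's body presses on something with over 40 N, if the wrist force passes 120 N, or if a joint passes its speed limit or range.

ROBOT

A 7-joint arm with a two-finger parallel gripper is mounted at the origin on the work surface. World frame = base frame: x ahead of the robot, y to its left, z up, the work surface at z = 0. Lengths are in m, angles in rad, forces in N, time in s.
With the tool pointing down it reaches from about 0.4 to 0.875 m from the base axis. Payload 6.5 kg.
Tool frame: the origin (TCP) lies midway between the tips of the shut fingers; the grasp point (between the pads) lies 19 mm behind it (grip_depth is the distance from the TCP to the grasp point, in m); z points along the fingers, y is the line along which they close (so a half turn about z gives the same grasp; the last joint's range is limited). The gripper opens to 85 mm and grips with 20 to 120 N. Pads are 22 mm wide; open, the fingers measure 114 mm over their backs; the gripper's body (76 mm by 85 mm) begins 54 mm behind the grasp point. The pads swing forward as they close: fully open they stand 13 mm farther back than shut.
Start: joints at [-1.336, 0.536, -0.004, 1.538, 0.003, 1.067, -0.071], TCP at [0.193, 0.621, 0.231] pointing down, gripper open.
Joint ranges: [-2.7, 2.7], [-0.37, 2.16], [-1.27, 1.26], [0.24, 2.4], [-1.31, 4.45], [0.19, 1.91], [-2.76, 2.76]. Speed limits (rad/s): [2.39, 2.39, 3.14, 3.14, 3.14, 3.14, 3.14].

INTERFACE

Orientations are given as [roll, pitch, yaw] about the fixed x, y, z axes, in that order (R = Rz(yaw) Ry(pitch) Rx(roll)).
In Python, from workcell import * gives the robot as it stands. Calls block until the motion is done:
- goto(position, orientation): joint-space move of the TCP to a pose.
- move_straight(position, rotation=None, feed=0.15): straight line of the TCP; rotation=None keeps the orientation; feed is the mean speed in m/s.
- set_joints(angles): joint-space move.
- move_gripper(opening): finger opening in m; the grip force is fixed at half the most; returns when the fingers have stopped.
- sleep(seconds).
- solve_ik(position, orientation): joint angles nearest the present ones, or None.
- state(): the state.
- capture(name): name is "side" or "top"; returns a dict with "image" (480x640x3 uint8, blue, green, red), "fovy" (degrees; the focal length in pixels is half the picture's height over the tangent of half this angle, whatever the lens; pixels are square), "cx", "cy" (the principal point, pixels), "T" (4x4, takes a point from camera to world coordinates). Camera axes: x right, y down, z forward; pixel columns grow to the right and rows downward; lengths in m; the calibration is good to about 2 mm. A picture is of the moment at which its call begins. There is no depth.
A pose or a line that the arm cannot do raises PlanningError and nothing moves.
- job_done(): hands the job in; it is judged then, once.
The state is a dict: "time": time; "qpos": joint angles; "dq": joint speeds; "tau": joint torques, N m; "eef_pos": TCP position; "ee_rot": TCP orientation; "contact_force": force on the tool from outside, world axes, zero at the start; "moment": the same for the moment, N m; "gripper_width": finger opening in m; "grasp_force": force on a finger pad.
Only numpy, scipy, OpenCV 4.12 (cv2) and the standard library are available. Lean on these libraries where they do the work, as an engineer would, in place of code of your own. Each camera call takes 0.05 s, during which the arm holds its last target. There are 200 camera calls.

## Working session

There is one attempt and no reset: what is moved stays moved. The work goes in short steps, each a Python script; the robot and the scene stay as the last script left them, time stands still between calls to the robot, and variables do not carry over. Pictures are saved under pics/ and viewed, at most 10 in all, crops included, and the job is handed in when it is done.

```bash
mkdir -p pics; ls; cat > h.py <<'E'
from workcell import *
import numpy as np, cv2, pickle
def cap(n):
    c=capture(n); return c
def ray(c,u,v):
    f=240/np.tan(np.radians(c["fovy"])/2); T=np.array(c["T"])
    d=T[:3,:3]@np.array([(u-c["cx"])/f,(v-c["cy"])/f,1]); return T[:3,3],d/np.linalg.norm(d)
def onz(c,u,v,z):
    o,d=ray(c,u,v); return o+d*(z-o[2])/d[2]
def proj(c,p):
    f=c["image"].shape[0]/2/np.tan(np.radians(c["fovy"])/2); T=np.array(c["T"])
    q=T[:3,:3].T@(np.array(p)-T[:3,3]); return np.array([c["cx"]+f*q[0]/q[2],c["cy"]+f*q[1]/q[2]])
def tri(c1,p1,c2,p2):
    o1,d1=ray(c1,*p1);o2,d2=ray(c2,*p2)
    s=np.linalg.lstsq(np.array([d1,-d2]).T,o2-o1,rcond=None)[0]
    a,b=o1+s[0]*d1,o2+s[1]*d2; return (a+b)/2,np.linalg.norm(a-b)
E
python3 - <<'E'
from h import *
for n in("top","side"):
    c=cap(n); cv2.imwrite(f"pics/{n}0.png",c["image"]); pickle.dump(c,open(f"{n}0.pkl","wb"))
    print(n,c["fovy"],c["cx"],c["cy"],np.round(c["T"],3).tolist())
print(state())
E
```

```text
pics
top 43.43058726163568 323.0355548275795 242.85074844949986 [[-0.017, -0.999, 0.048, 0.533], [-1.0, 0.017, -0.011, -0.08], [0.01, -0.049, -0.999, 1.21], [0.0, 0.0, 0.0, 1.0]]
side 52.92825151670915 319.23103368370744 247.83591587204842 [[1.0, 0.014, -0.02, 0.634], [0.025, -0.588, 0.808, -0.867], [-0.001, -0.809, -0.588, 0.67], [0.0, 0.0, 0.0, 1.0]]
{'time': 0.1, 'qpos': array([-1.33621325,  0.5370986 , -0.00440615,  1.53879433,  0.00263156,
        1.06727918, -0.07121102]), 'dq': array([-5.14451773e-05, -1.87129708e-03,  4.75437666e-04, -9.72627218e-04,
       -1.39374726e-05, -1.85337406e-03,  1.09638944e-03]), 'tau': array([ 2.09187987e-03, -5.84559560e+01,  1.05170891e+00, -2.59782600e+01,
        1.26546377e-02,  4.44305741e-03, -2.26303848e-05]), 'eef_pos': array([0.19244623, 0.62025714, 0.23048789]), 'ee_rot': array([-3.14002631e+00,  1.60432576e-04,  2.84085778e+00]), 'contact_force': array([-0.34492582,  0.25578251,  0.22258944]), 'moment': array([0.01598731, 0.06681148, 0.0006541 ]), 'grasp_force': 0.0, 'gripper_width': 0.08539510186249051}
```

View pics/top0.png

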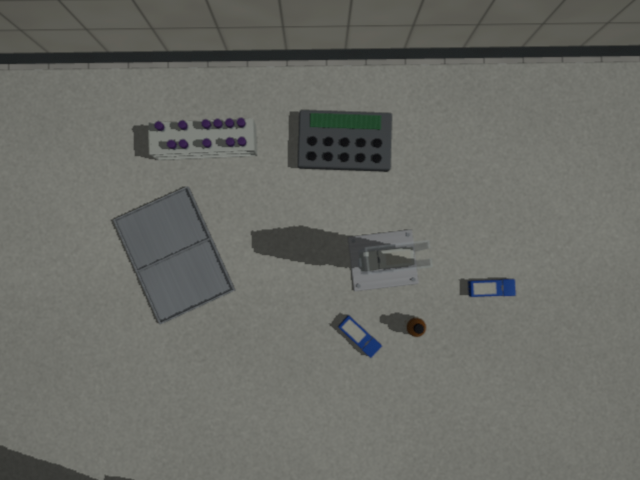

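View pics/side0.png

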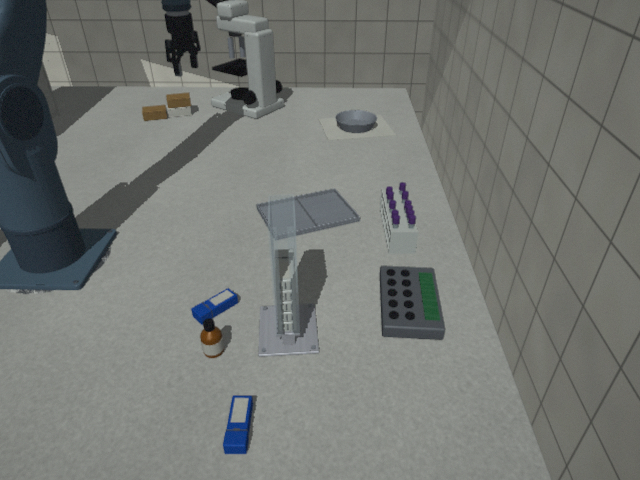

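The top view shows the tray (corners ~(112,218), (187,187), (232,289), (160,321)) and the dispenser foot (~(350,238) to (415,287)). The rack is at (203,138), the counter at (345,140) and the oil bottle at (417,327). Two blue mailers, at top (360,336) and (492,288), are decoys; the white stack in the column is the one meant. Next are enlarged crops of the dispenser to confirm this and find its front.

```bash
python3 - <<'E'
import cv2,numpy as np
a=cv2.imread("pics/top0.png")[220:300,335:445]; b=cv2.imread("pics/side0.png")[190:360,245:335]
a=cv2.resize(a,None,fx=4,fy=4,interpolation=cv2.INTER_CUBIC); b=cv2.resize(b,None,fx=3.5,fy=3.5,interpolation=cv2.INTER_CUBIC)
o=np.zeros((600,770,3),np.uint8); o[:320,:440]=a; o[:595,450:765]=b
cv2.imwrite("pics/crop.png",cv2.convertScaleAbs(o,alpha=1.3))
E
```

```text
(no output)
```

View pics/crop.png

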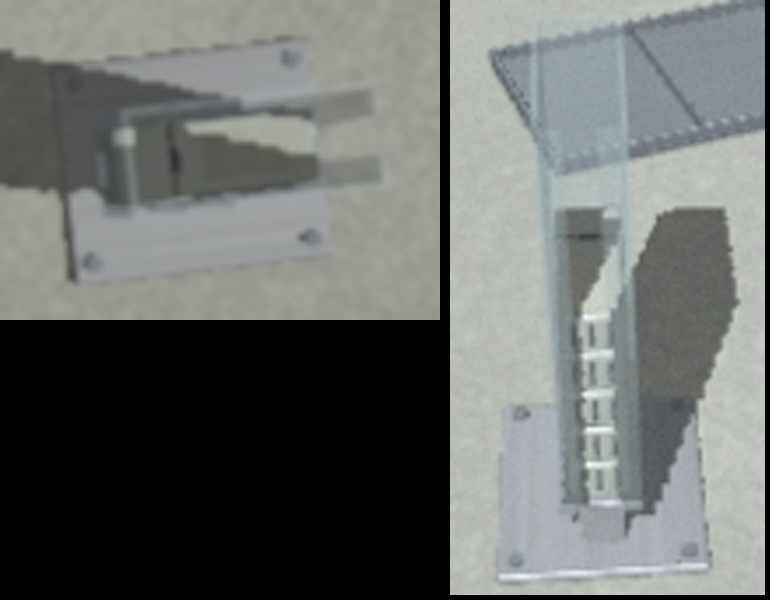

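The crop confirms five white mailers stacked in the clear column. The seam of the cap is at the far (+y) end, so the open front should face +y. Next I compute the poses and check that with an overlay.

```bash
cat >> h.py <<'E'
def rect(P,L,W):  # 4 world xy corners -> centre, edge dirs
    P=np.float32(P); (c,s,a)=cv2.minAreaRect(P); return np.array(c),s,a
E
python3 - <<'E'
from h import *
t=pickle.load(open("top0.pkl","rb")); s=pickle.load(open("side0.pkl","rb"))
for c,pts,z,n in((t,[(348.75,236.25),(412.5,229.5),(416,282),(353,290.5)],.006,"foot top"),
 (s,[(245+500/3.5,190+405/3.5),(245+697/3.5,190+405/3.5),(245+708/3.5,190+572/3.5),(245+500/3.5,190+578/3.5)],.006,"foot side"),
 (t,[(112,218),(187,187),(232,289),(160,321)],.014,"tray top")):
    P=[onz(c,u,v,z)[:2] for u,v in pts]; print(n,np.round(P,4).tolist(),rect(P,0,0))
# segmentation of tray in top view
g=t["image"].astype(int); 
P=np.array([onz(t,u,v,.006)[:2] for u,v in [(348.75,236.25),(412.5,229.5),(416,282),(353,290.5)]])
C=P.mean(0); 
d=(P[0]+P[3]-P[1]-P[2]); d/=np.linalg.norm(d); yaw=np.arctan2(-d[1],-d[0]) # disp x = -front
print("disp",C,np.degrees(yaw))
R=np.array([[np.cos(yaw),-np.sin(yaw)],[np.sin(yaw),np.cos(yaw)]])
outs=[]
for c,x0,y0,k,w,h in((t,335,220,4,110,80),(s,245,190,3.5,90,170)):
    im=cv2.resize(c["image"][y0:y0+h,x0:x0+w],None,fx=k,fy=k,interpolation=cv2.INTER_CUBIC)
    im=cv2.convertScaleAbs(im,alpha=1.3)
    def L(a,b,col):
        q=[tuple(int(v) for v in (proj(c,[*(C+R@np.array(p[:2])),p[2]])-[x0,y0])*k) for p in(a,b)]; cv2.line(im,*q,col,1)
    def box(x1,x2,hw,z1,z2,col):
        for z in(z1,z2):
            for a,b in(((x1,-hw),(x2,-hw)),((x2,-hw),(x2,hw)),((x2,hw),(x1,hw)),((x1,hw),(x1,-hw))): L((*a,z),(*b,z),col)
    box(-.05,.052,.0215,.265,.265,(0,0,255)); box(-.065,.065,.055,.006,.006,(0,255,0))
    box(-.045,.045,.017,.035,.155,(255,0,0)); box(-.05,-.05,.008,.065,.265,(0,255,255))
    outs.append(im)
o=np.zeros((600,770,3),np.uint8); o[:320,:440]=outs[0]; o[:595,450:765]=outs[1]
cv2.imwrite("pics/ov.png",o)
E
```

```text
foot top [[0.6035, -0.1448], [0.6149, -0.2729], [0.5097, -0.2773], [0.495, -0.1511]] (array([ 0.55494863, -0.21200705]), (0.10857386887073517, 0.13191163539886475), 5.084303379058838)
foot side [[0.7538, -0.1489], [0.8669, -0.1463], [0.8494, -0.272], [0.7421, -0.2786]] (array([ 0.80450881, -0.2124171 ]), (0.14298348128795624, 0.11237449198961258), 84.841064453125)
tray top [[0.6472, 0.3247], [0.7066, 0.1759], [0.5025, 0.0885], [0.4422, 0.2306]] (array([0.57482648, 0.2065993 ]), (0.22596262395381927, 0.16019891202449799), 23.17611312866211)
disp [ 0.55577044 -0.21151863] -84.14297642761487
```

View pics/ov.png

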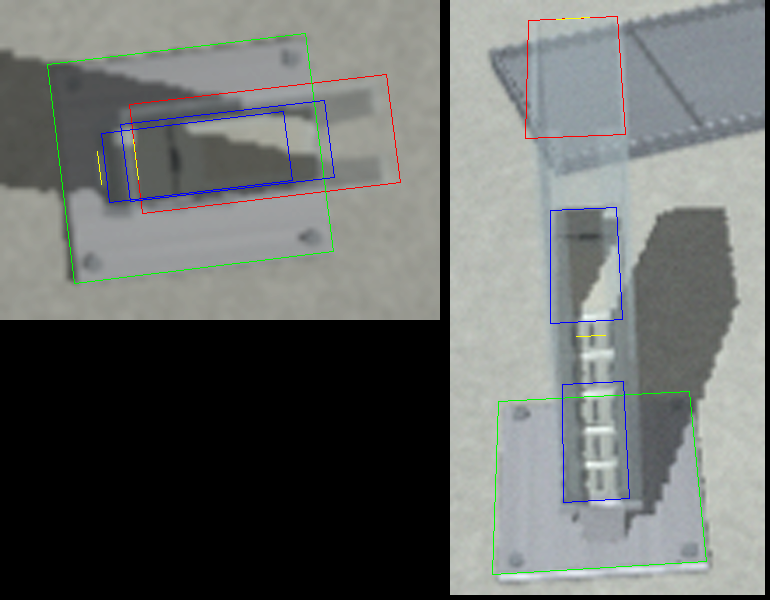

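The overlay fits with the front towards +y: the mailer cap seam, back slot and column all line up. It is a few mm off, so I refine the pose with both views, with the side-crop offset corrected, and test IK for the planned poses.

```bash
cat > g.py <<'E'
from h import *
from scipy.spatial.transform import Rotation as Ro
LEAN=np.radians(50)
def ori(yaw,lean,flip=1):
    """tool axes: z along (sin lean, -cos lean) in the vertical plane through yaw; y = horizontal."""
    u=np.array([np.cos(yaw),np.sin(yaw),0]); z=np.sin(lean)*u-np.array([0,0,np.cos(lean)])
    y=flip*np.array([-u[1],u[0],0]); x=np.cross(y,z)
    return Ro.from_matrix(np.array([x,y,z]).T),u,z
def tcp(g,yaw,lean,flip=1):
    r,u,z=ori(yaw,lean,flip); return np.array(g)+.019*z, r.as_euler("xyz")
E
python3 - <<'E'
from g import *
t=pickle.load(open("top0.pkl","rb")); s=pickle.load(open("side0.pkl","rb"))
A=np.array([onz(t,u,v,.006)[:2] for u,v in [(350.5,236.25),(412.3,229.3),(416.5,282.5),(353.5,290.5)]])
S=np.array([onz(s,245+(u-450)/3.5,190+v/3.5,.006)[:2] for u,v in [(503,405),(696,403),(708,567),(499,574)]])
for n,P in(("top",A),("side",S)):
    print(n,np.round(P,4).tolist(),P.mean(0),cv2.minAreaRect(np.float32(P)))
yaw=np.radians(-84.5); C=np.array([.558,-.212]); u=np.array([np.cos(yaw),np.sin(yaw)])
print(state()["eef_pos"])
for flip in(1,-1):
    for nm,gx,z in(("grasp",-.041,.040),("pre",-.10,.040),("out",-.145,.045),("up",-.145,.12)):
        p,o=tcp([*(C+gx*u),z],yaw,LEAN,flip); print(flip,nm,np.round(p,3),solve_ik(p,o))
    for nm,xy in(("bayA",(.515,.23)),("bayB",(.625,.185))):
        for yw in(-68,-84):
            p,o=tcp([*xy,.1],np.radians(yw),np.radians(40),flip); q=solve_ik(p,o);print(flip,nm,yw,q)
E
```

```text
top [[0.6034, -0.1483], [0.6153, -0.2725], [0.5087, -0.2783], [0.495, -0.1521]] [ 0.55559997 -0.21278978] ((0.5551439523696899, -0.21230965852737427), (0.10827071219682693, 0.13127267360687256), 5.456656455993652)
side [[0.4971, -0.155], [0.6079, -0.1507], [0.618, -0.2741], [0.5107, -0.2814]] [ 0.55844966 -0.21532148] ((0.5575588941574097, -0.21457968652248383), (0.1107783168554306, 0.1285211592912674), 4.651302337646484)
[0.19244623 0.62025714 0.23048789]
1 grasp [ 0.555 -0.186  0.028] [-0.703588    1.04380573  0.64744292  1.95778842  0.63606187  0.52790202
 -0.78576822]
1 pre [ 0.55  -0.127  0.028] [-0.79537199  1.03666423  0.62709814  1.94346272  0.54929237  0.60593372
 -0.77770168]
1 out [ 0.545 -0.082  0.033] [-0.86204324  1.02409122  0.61418957  1.92409284  0.48921737  0.67547508
 -0.76942334]
1 up [ 0.545 -0.082  0.108] [-0.87935441  0.87179594  0.64589334  1.94737558  0.51892227  0.77392157
 -0.70108356]
1 bayA -68 [-1.19726115  0.84522359  0.51244433  1.79035315  0.33292664  0.89944767
 -0.64948772]
1 bayA -84 [-1.13186034  0.9058188   0.52002873  1.64961037  0.17892148  1.0
[... 381 characters left out ...]
.89432127  0.05101211  1.91839388  1.07756506  0.95456157
  1.97832355]
-1 out [ 0.545 -0.082  0.033] [-0.40576056  0.88876991  0.00296253  1.89720073  1.02545269  1.02006658
  1.97157986]
-1 up [ 0.545 -0.082  0.108] [-0.36488384  0.74489887 -0.05035558  1.91670184  0.99323429  1.11423443
  2.07261781]
-1 bayA -68 [-0.67342074  0.78413639 -0.22515668  1.75642982  0.84702952  1.17810384
  2.09509933]
-1 bayA -84 [-0.65000434  0.84181353 -0.2029271   1.61643246  0.68334214  1.30182732
  2.0258784 ]
-1 bayB -68 [-0.54474581  0.8493184  -0.17956949  1.59521645  0.89458415  1.15944218
  2.27672416]
-1 bayB -84 [-0.52813978  0.92032709 -0.17032159  1.43132271  0.74046672  1.32142136
  2.20052222]
```

```bash
cat >> g.py <<'E'
YAW=np.radians(-84.9); C=np.array([.557,-.2138]); U=np.array([np.cos(YAW),np.sin(YAW)])
def dp(gx,z): return tcp([*(C+gx*U),z],YAW,LEAN)
def st(n=""):
    s=state(); print(n,"t%.1f"%s["time"],"w%.4f"%s["gripper_width"],"F%.1f"%s["grasp_force"],"cf",np.round(s["contact_force"],1),"eef",np.round(s["eef_pos"],4))
E
python3 - <<'E'
from g import *
move_gripper(.06)
goto(*dp(-.13,.20)); st("up")
move_straight(dp(-.11,.039)[0]); st("pre")
move_straight(dp(-.043,.039)[0],feed=.06); st("in")
t=cap("top"); s=cap("side")
ims=[cv2.resize(t["image"][200:300,320:440],None,fx=3.3,fy=3.3,interpolation=3),cv2.resize(s["image"][200:360,245:345],None,fx=3.7,fy=3.7,interpolation=3)]
o=np.zeros((600,770,3),np.uint8)
o[:330,:396]=ims[0]; o[:592,400:770]=ims[1]; cv2.imwrite("pics/in.png",cv2.convertScaleAbs(o,alpha=1.5))
E
```

```text
up t3.3 w0.0601 F0.0 cf [ 0.8  0.4 -0.4] eef [ 0.5471 -0.0979  0.1876]
pre t4.5 w0.0599 F0.0 cf [ 0.1 -0.1 -0. ] eef [ 0.549  -0.1187  0.0274]
in t5.8 w0.0597 F0.0 cf [0.2 0.9 0.1] eef [ 0.5547 -0.1849  0.0266]
```

View pics/in.png

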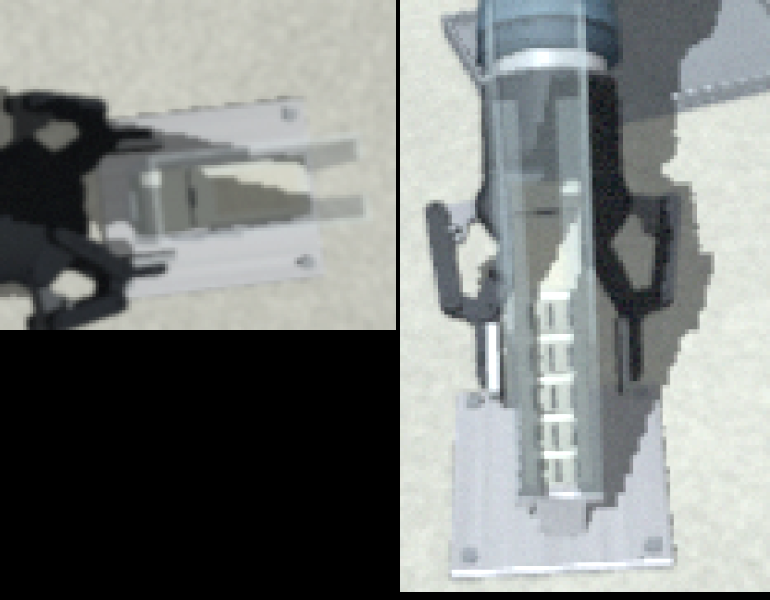

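The fingers straddle the column symmetrically: tips at crop (160,133) and (165,268), and nothing is touched. Now I close, check the width and draw.

```bash
python3 - <<'E'
from g import *
move_gripper(.0); st("closed")
move_straight(dp(-.043-.112,.039)[0],feed=.12); st("drawn")
sleep(.4); st()
t=cap("top"); s=cap("side")
ims=[cv2.resize(t["image"][200:300,300:420],None,fx=3.3,fy=3.3,interpolation=3),cv2.resize(s["image"][200:360,245:345],None,fx=3.7,fy=3.7,interpolation=3)]
o=np.zeros((600,770,3),np.uint8)
o[:330,:396]=ims[0]; o[:592,400:770]=ims[1]; cv2.imwrite("pics/out.png",cv2.convertScaleAbs(o,alpha=1.5))
E
```

```text
closed t6.2 w0.0330 F59.9 cf [-1.3  1.   2.6] eef [ 0.5545 -0.1854  0.0269]
drawn t7.3 w0.0334 F59.8 cf [-0.6  0.  -0.5] eef [ 0.5442 -0.0751  0.0271]
 t7.7 w0.0330 F59.8 cf [-0.1  0.1 -0.5] eef [ 0.5445 -0.0742  0.0268]
```

View pics/out.png

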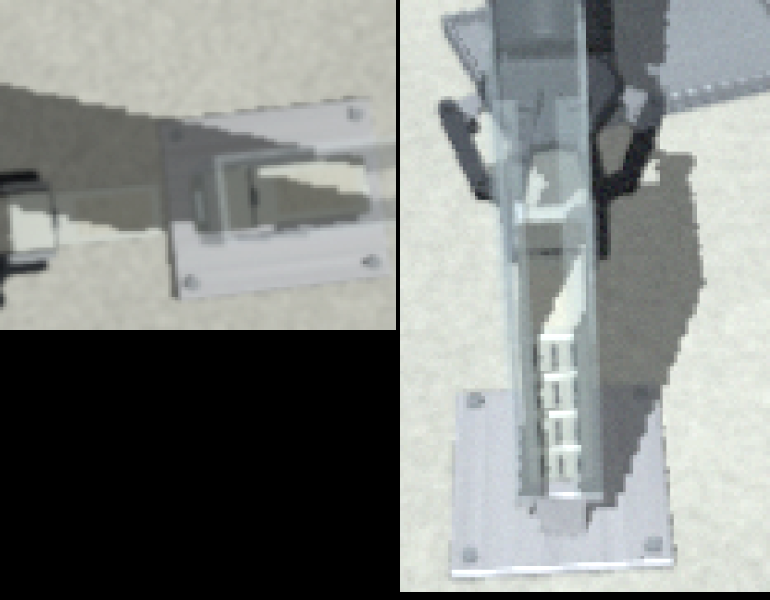

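The lowest mailer is out and held level (rear end at side crop ~(545,215)). Four remain, dropped squarely onto the floor (lowest face at (563,470)). I lay it in bay_left.

```bash
cat >> g.py <<'E'
TY=np.radians(-67); TC=np.array([.575,.2066]); TV=np.array([-np.sin(TY),np.cos(TY)]); TU=np.array([np.cos(TY),np.sin(TY)])
D=.23
def lay(side):
    b=TC+side*.057*TV
    g=b-(.043*np.cos(D)+.008*np.sin(D))*TU
    f=lambda z,lean,back=0: tcp([*(g-back*TU),z],TY,lean)
    move_straight(dp(-.175,.14)[0],feed=.25)
    goto(*f(.14,LEAN-D)); st("above")
    move_straight(f(.045,LEAN-D)[0],feed=.15)
    move_straight(f(.028,LEAN-D)[0],feed=.04); st("down")
    move_gripper(.062); sleep(.3); st("open")
    p,o=f(.028,LEAN-D); z=ori(TY,LEAN-D)[2]
    move_straight(p-.09*z,feed=.15); st("back")
    move_straight(p-.09*z+[0,0,.06],feed=.25)
E
python3 - <<'E'
from g import *
lay(1)
goto(*dp(-.13,.20)); st("up")
c=cap("top"); cv2.imwrite("pics/lay1.png",cv2.resize(c["image"][160:340,90:430],None,fx=2.3,fy=2.3,interpolation=3))
E
```

```text
above t9.6 w0.0326 F59.8 cf [-0.8 -0.7 -0.5] eef [0.6148 0.256  0.1245]
down t10.9 w0.0329 F59.8 cf [0.2 0.7 0.5] eef [0.6148 0.2585 0.0127]
open t11.6 w0.0620 F0.0 cf [-0.2  0.2 -0.6] eef [0.6148 0.2586 0.0128]
back t12.4 w0.0619 F0.0 cf [-0.1 -1.1 -0.9] eef [0.5936 0.3072 0.0843]
up t14.3 w0.0618 F0.0 cf [ 0.1 -0.1 -0.5] eef [ 0.5478 -0.0971  0.1874]
```

View pics/lay1.png

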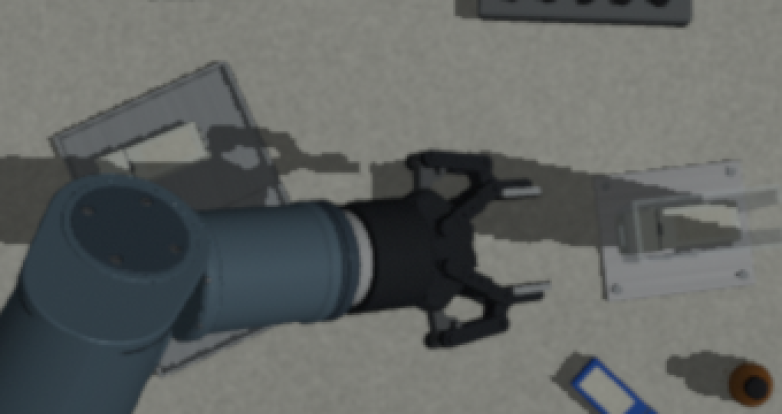

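The first mailer lies in the far bay, its white top visible around (160,150), with no contact forces. I draw the second one the same way.

```bash
python3 - <<'E'
from g import *
move_straight(dp(-.11,.039)[0])
move_straight(dp(-.043,.039)[0],feed=.06); st("in")
move_gripper(.0); st("closed")
move_straight(dp(-.043-.112,.039)[0],feed=.12); sleep(.5); st("drawn")
s=cap("side")
cv2.imwrite("pics/out2.png",cv2.convertScaleAbs(cv2.resize(s["image"][200:360,235:345],None,fx=3.7,fy=3.7,interpolation=3),alpha=1.5))
E
```

```text
in t16.8 w0.0619 F0.0 cf [ 0.7  0.2 -0.8] eef [ 0.5546 -0.1849  0.0266]
closed t17.2 w0.0329 F59.4 cf [-1.   0.2  1.2] eef [ 0.5544 -0.1854  0.0269]
drawn t18.8 w0.0331 F59.5 cf [ 0.3 -0.9 -0.5] eef [ 0.5445 -0.074   0.0268]
```

View pics/out2.png

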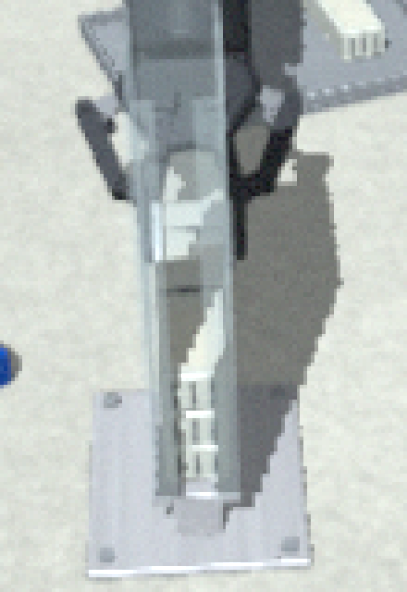

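The second mailer is held with its end at (180,230). Three are stacked on the floor (x~198, y 375–480), and the first lies flat in the tray (345,30). I lay the second in bay_right.

```bash
python3 - <<'E'
from g import *
lay(-1)
goto([.25,.60,.25],[3.14,0,2.84]); st("home")
a=cap("top")["image"][160:340,90:430]; b=cap("side")["image"][170:360,190:450]
o=np.zeros((600,520,3),np.uint8); o[:275,:520]=cv2.resize(a,(520,275)); o[285:600]=cv2.resize(b,(431,315))[:, :431].copy() if 0 else cv2.copyMakeBorder(cv2.resize(b,(431,315)),0,0,0,89,0)
cv2.imwrite("pics/fin.png",cv2.convertScaleAbs(o,alpha=1.3))
E
```

```text
above t20.4 w0.0332 F59.4 cf [-0.4 -0.1  0.6] eef [0.5103 0.2113 0.1249]
down t21.8 w0.0334 F59.4 cf [-0.7  0.6 -0. ] eef [0.5099 0.214  0.0127]
open t22.4 w0.0617 F0.0 cf [0.5 0.3 0.2] eef [0.5099 0.2141 0.0128]
back t23.2 w0.0620 F0.0 cf [-0.1 -0.3 -0.7] eef [0.4887 0.2628 0.0845]
home t25.1 w0.0622 F0.0 cf [ 0.4 -0.3 -0.3] eef [0.2511 0.5988 0.249 ]
```

View pics/fin.png

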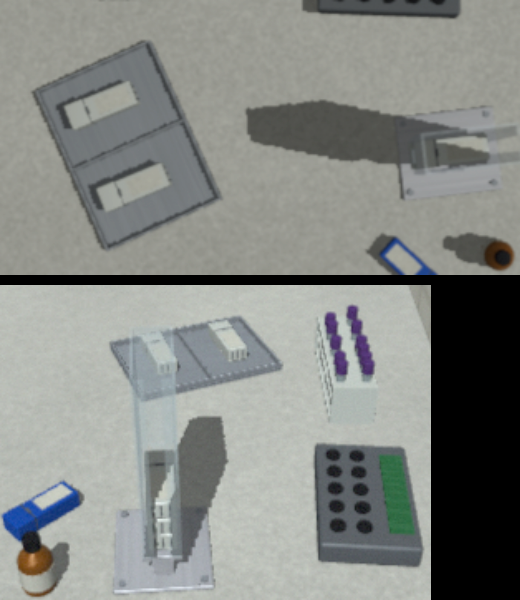

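Both mailers lie flat, one in each bay, at (98,103) and (132,185). Three are stacked in the column, and the other things are where they were.

```bash
python3 -c "
from workcell import *
print(job_done())"
```

```text
the job is handed in; nothing more can be done
None
```

I drew both mailers from the bottom of the dispenser and laid one flat in each tray bay; the other three are still stacked, nothing else on the bench was disturbed, and I handed the job in at about 25 s of the 67 s allowed (no verdict was returned).

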